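# Load a square tube into the drilling jig

## Task

Load the brown square tube into the drilling jig: lay it in the open channel between the two low rails, short of the blue bridge, and let go, because a hand holding it there cannot pass the bridge. Then slide it by its rear end along the channel and under the bridge until it meets the red end stop, and take the hand away. Leave the grey angle offcut where it lies.

Things in the scene. Friction and masses are not known exactly. Their poses are not given: they have to be found in the camera images.
- tube_mid (a point): centre of the loose brown square steel tube, 40 x 120 x 40 mm, about 0.3 kg, lying on the table: own y along its length, z up. Hollow, 3 mm walls, both ends open. Grasp it across its 40 mm width near the middle.
- jig_lay (a point): where the tube's centre may be when first laid in the jig (fixed), 30 mm above the table; y along the channel to the bridge, z up. Channel floor 10 mm above the table, 56 mm wide between rails 8 mm high, 10 mm wide; it starts 90 mm behind this point. Blue bridge from 80 to 160 mm ahead: 106 mm wide, underside 62, top 74 mm above the table, brass bushing on it to 82 mm.
- jig_home (a point): where the tube's centre is when home: 100 mm along y from jig_lay, same height and axes. The red end stop's face is 60 mm ahead of this point, at the bridge's far end, its top 54 mm above the table. A tube that is home has its rear 40 mm standing out of the bridge. It slides with 1 to 4 N.
- angle: light grey steel angle offcut, 30 x 160 x 30 mm, long axis y, origin under its centre; loose bystander, to be left alone
Things that resemble listed ones, but are neither listed nor needed, are in the scene too. Leave any black look-alike of the part that bears tube_mid alone.

How it is judged:
On the way:
1. the tube lies in the open channel in front of its home place (centre at least 30 mm short of home), along the channel, and the fingers have let go of it (x of tube_mid in the frame of jig_home between -0.014 and 0.014 m and y of tube_mid in the frame of jig_home between -0.16 and -0.03 m and z of tube_mid in the frame of jig_home between -0.006 and 0.006 m and angle between the y axis of tube_mid and the y axis of jig_home, either way round below 0.26 rad and contact force between the fingers and tube below 0.1 N), for 0.2 s.
At the end, for the whole second after the job is handed in: The tube lies flat on the floor of the channel (height within 6 mm), between the rails (within 14 mm across, 15 degrees), its centre within 12 mm of the home point along the channel, and stays there (x of tube_mid in the frame of jig_home between -0.014 and 0.014 m and y of tube_mid in the frame of jig_home between -0.012 and 0.012 m and z of tube_mid in the frame of jig_home between -0.006 and 0.006 m and angle between the y axis of tube_mid and the y axis of jig_home, either way round below 0.26 rad); the robot touches nothing.
It fails at once if the grey angle offcut is moved by more than 40 mm (distance of angle from where it was at the start of the episode above 0.04 m).
It also fails if it takes over 45 s, if anything falls off the work surface, if the arm or the gripper's body presses on something with over 40 N, if the wrist force passes 120 N, or if a joint passes its speed limit or range.

## Robot

A 6-joint arm with a two-finger parallel gripper is mounted at the origin on a cart in front of the work surface, level with it; the furniture and walls round the work are solid. World frame = base frame: x ahead of the robot, y to its left, z up, the work surface at z = 0. Lengths are in m, angles in rad, forces in N, time in s.
With the tool pointing down it reaches from about 0.35 to 0.875 m from the base axis. Payload 15.5 kg.
Tool frame: the origin (TCP) lies midway between the tips of the shut fingers; the grasp point (between the pads) lies 19 mm behind it (arm.grip_depth is the distance from the TCP to the grasp point, in m); z points along the fingers, y is the line along which they close (so a half turn about z gives the same grasp; the last joint's range is limited). The gripper opens to 85 mm and grips with 20 to 120 N. Pads are 22 mm wide; open, the fingers measure 114 mm over their backs; the gripper's body (76 mm by 85 mm) begins 54 mm behind the grasp point. The pads swing forward as they close: fully open they stand 13 mm farther back than shut.
Start: joints at [-1.399, 0.494, 1.345, -0, 1.302, -0.096], TCP at [0.165, -0.603, 0.197] pointing down, gripper open.
Joint ranges: [-2.91, 2.91], [-0.82, 2.16], [0.22, 2.67], [-1.22, 4.37], [0.12, 2.79], [-3.08, 3.08]. Speed limits (rad/s): [1.89, 1.89, 2.57, 3.01, 3.01, 3.01].

## Interface

Orientations are given as a unit quaternion [w, x, y, z].
In Python, from workcell import arm gives the robot as it stands.
- The arm moves only by the tool play_rows, never from a script. Its argument "plan" is a list of rows, each a list of 7 numbers: the turn, a rotation vector about the tool's x, y, z as a fraction of full scale, then the shift along the tool's x, y, z as a fraction of full scale, then the gripper's target within -1 to 1 (shut at 1, half-way at 0, fully open at -1). A call has 1 to 20 rows; each row is the pose to reach, as a shift and turn from the pose commanded when the call began, along the tool's axes at that moment; what a row does not reach only later rows make up. Full scale, the value 1, is 400 mm for a shift and 45 degrees for a turn. A row lasts 1/8 s, in which the tool goes at most 62.5 mm and 10.7 degrees, less where a joint would pass 70% of its speed; a pose out of reach is approached as far as the arm can. A call with a number of a shift or a turn outside -1 to 1 is refused whole. A call with a gripper value outside its range is refused whole. The fingers move at their own pace and stop on an object; "squeeze" is the grip in N (left out, the last holds). Time passes only in rows, so rows that repeat a pose let the fingers close. It gives the time, the measured TCP pose, the force, the opening and the grip force at its end, in the units of the state.
- arm.get_obs(): the state, without advancing time (a new reading comes with each control period).
- arm.get_image(name): name is "side" or "top"; returns a dict with "image" (420x560x3 uint8, red, green, blue), "camera_matrix" (3x3 intrinsics, pixels), "rvec" (rotation vector, rad) and "tvec" (3), from world to camera coordinates, as OpenCV has them. Camera axes: x right, y down, z forward; pixel columns grow to the right and rows downward; lengths in m; the calibration is good to about 2 mm. A picture is of the moment at which its call begins. There is no depth.
- arm.sign_off(): hands the job in; it is judged then, once.
The state is a dict: "clock": time; "q": joint angles; "dq": joint speeds; "tau": joint torques, N m; "tcp_pos": TCP position; "ee_rot": TCP orientation; "ft_force": force on the tool from outside, world axes, zero at the start; "moment": the same for the moment, N m; "width": finger opening in m; "finger_force": force on a finger pad.
Only numpy, scipy, OpenCV 4.12 (cv2) and the standard library are available. Lean on these libraries where they do the work, as an engineer would, in place of code of your own. Each camera call takes 0.05 s, during which the arm holds its last target. There are 200 camera calls.

## Working session

There is one attempt and no reset: what is moved stays moved. The work goes in short steps, Python scripts to look and compute and a tool call to move; the robot and the scene stay as the last step left them, time stands still between calls to the robot, and variables do not carry over. Pictures are saved under pics/ and viewed, at most 12 in all, crops included, and the job is handed in when it is done.

Besides the shell and the picture viewer there is one more tool, called after ">>>" as name([rows], argument=value, ...), one row to a line, values as JSON. play_rows: Moves the arm, as the interface text tells. Its arguments: {"type":"object","properties":{"plan":{"type":"array","items":{"type":"array","items":{"type":"number"}}},"squeeze":{"type":"number"}},"required":["plan"]}

```bash
mkdir -p pics; ls; cat > h.py <<'E'
import numpy as np, cv2, pickle
from workcell import arm
def snap(n,f):
    d=arm.get_image(n); cv2.imwrite(f'pics/{f}.png',d['image'][:,:,::-1]); pickle.dump(d,open(f'pics/{f}.pkl','wb')); return d
def unproj(f,uv,z):
    d=pickle.load(open(f'pics/{f}.pkl','rb')); K=d['camera_matrix']; R=cv2.Rodrigues(np.array(d['rvec'],float))[0]; t=np.array(d['tvec'],float).reshape(3)
    c=-R.T@t; o=[]
    for u,v in uv:
        r=R.T@np.linalg.solve(K,[u,v,1.]); o.append(c+r*(z-c[2])/r[2])
    return np.array(o)
def proj(f,P):
    d=pickle.load(open(f'pics/{f}.pkl','rb'))
    return cv2.projectPoints(np.array(P,float).reshape(-1,3),np.array(d['rvec'],float),np.array(d['tvec'],float),np.array(d['camera_matrix'],float),None)[0].reshape(-1,2)
E
python3 - <<'E'
from h import *
snap('top','t0');snap('side','s0')
o=arm.get_obs();print(o)
E
```

```text
pics
{'clock': 0.1, 'q': array([-1.39853486e+00,  4.94113774e-01,  1.34606694e+00, -7.49793230e-06,
        1.30249851e+00, -9.55141707e-02]), 'dq': array([-0.00082464, -0.00097506, -0.00253829, -0.00019137, -0.00047652,
       -0.00026984]), 'tau': array([ 1.45763272e-03, -8.83589602e+01, -3.84563506e+01, -2.10894891e-04,
        5.28844132e-03, -7.22426876e-06]), 'tcp_pos': array([ 0.16529681, -0.60237189,  0.19606518]), 'ee_rot': array([-5.42748508e-04,  9.91050128e-01,  1.33489132e-01, -2.44544320e-05]), 'ft_force': array([-0.26771665, -0.16044604, -0.18208165]), 'moment': array([ 0.03546534,  0.04688619, -0.0044968 ]), 'finger_force': 0.0, 'width': 0.08571190543668183}
```

View pics/t0.png

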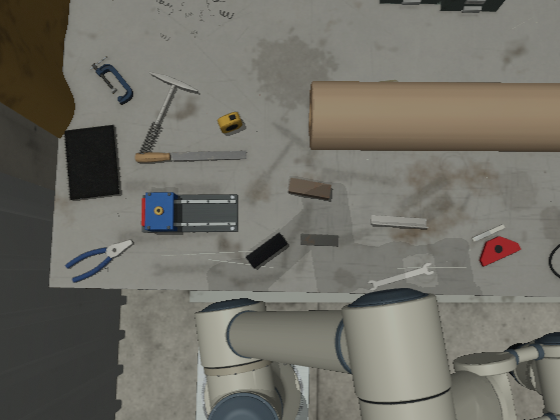

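View pics/s0.png

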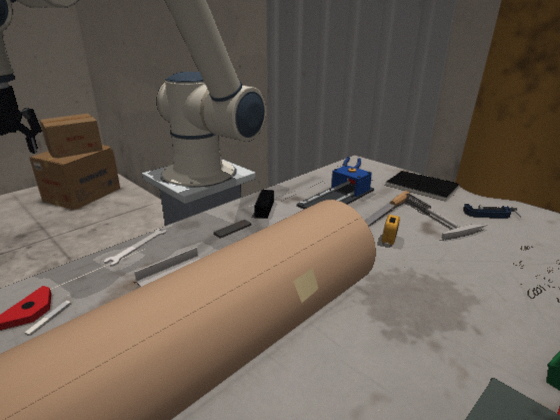

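The top view shows the brown tube at about (310,188), its black look-alike at (267,250), the grey angle at (400,222), and the jig with rails along (175–238, 195–232). The bridge is at (158,211) and the red stop at its left. In the side view a large cardboard roll hides the tube. I'll zoom in for corners.

```bash
python3 - <<'E'
from h import *
im=cv2.imread('pics/t0.png')[165:285,130:330]
cv2.imwrite('pics/t0c.png',cv2.resize(im,None,fx=4,fy=4,interpolation=cv2.INTER_CUBIC))
print(unproj('t0',[(238,213),(142,212),(310,188)],0.01))
d=pickle.load(open('pics/t0.pkl','rb'));R=cv2.Rodrigues(np.array(d['rvec'],float))[0];print('cam',-R.T@np.array(d['tvec']).ravel())
E
```

```text
[[ 0.5143143   0.05290787  0.01      ]
 [ 0.51215749  0.33396206  0.01      ]
 [ 0.59188768 -0.15635126  0.01      ]]
cam [ 0.34847094 -0.08634896  1.55568152]
```

View pics/t0c.png

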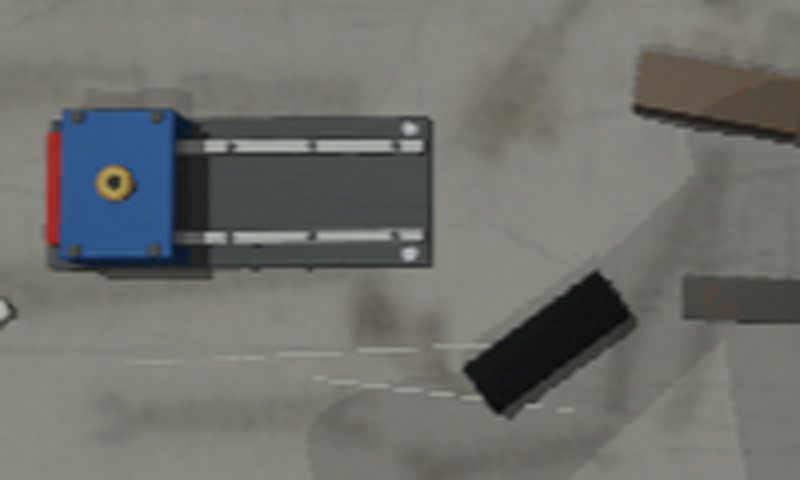

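The crop shows the plate's rear edge at crop x≈432 and the rails at crop y≈146 and 237. The bridge's top runs from (62,110) to (175,260), with the bushing at (114,182). The brown tube's left end is at (635,50–110).

```bash
python3 - <<'E'
from h import *
c=lambda pts:[(x/4+130-.375,y/4+165-.375) for x,y in pts]
print('rails',unproj('t0',c([(424,145),(180,147),(424,235),(180,238)]),.018))
print('plate rear',unproj('t0',c([(432,117),(432,266)]),.01))
b=unproj('t0',c([(62,110),(175,110),(178,258),(65,258)]),.074);print('bridge',b,b.mean(0))
print('bush',unproj('t0',c([(114,182)]),.082))
im=cv2.imread('pics/t0.png'); hsv=cv2.cvtColor(im,cv2.COLOR_BGR2HSV).astype(int); s=hsv[165:210,280:340]
m=((s[:,:,1]>60)&(s[:,:,2]>60)&(s[:,:,0]<20)).astype(np.uint8); print(m.sum())
for r in m[8:40]: print(''.join('.#'[v] for v in r))
cn=max(cv2.findContours(m,0,2)[0],key=cv2.contourArea)
r=cv2.minAreaRect(cn); bx=cv2.boxPoints(r)+[280,165];print(r,bx); p=unproj('t0',bx,.04);print(p,p.mean(0))
E
```

```text
rails [[0.54885179 0.06008281 0.018     ]
 [0.54418206 0.23796104 0.018     ]
 [0.48307223 0.05824895 0.018     ]
 [0.47765005 0.2353004  0.018     ]]
plate rear [[0.57069191 0.05555377 0.01      ]
 [0.46124109 0.05254583 0.01      ]]
bridge [[0.56180159 0.31036063 0.074     ]
 [0.56322495 0.23072174 0.074     ]
 [0.4589077  0.22442466 0.074     ]
 [0.45745661 0.30347451 0.074     ]] [0.51034771 0.26724539 0.074     ]
bush [[0.51060904 0.26956782 0.082     ]]
457
............................................................
............................................................
............................................................
............................................................
............................................................
............................................................
...........##..##.#.........................................
...........########.....#...................................
............##########..#####...............................
...........#########.#.##############.......................
..........##########..
[... 1032 characters left out ...]
...........................................
............................................................
............................................................
............................................................
............................................................
((29.630481719970703, 22.643184661865234), (40.26793670654297, 13.286720275878906), 9.7824068069458) [[288.66050529 190.7690506 ]
 [290.91801262 177.67551804]
 [330.60045624 184.51731873]
 [328.34294891 197.61085129]]
[[ 0.57802151 -0.09376819  0.04      ]
 [ 0.61627204 -0.09961263  0.04      ]
 [ 0.59834931 -0.2141073   0.04      ]
 [ 0.5602171  -0.20797795  0.04      ]] [ 0.58821499 -0.15386652  0.04      ]
```

```bash
cat >> h.py <<'E'
from scipy.spatial.transform import Rotation as Ro
def goto(p,yaw):
    """row numbers to bring TCP to p, tool down, tool y at angle yaw from world x"""
    o=arm.get_obs(); q=o['ee_rot']; R0=Ro.from_quat([q[1],q[2],q[3],q[0]])
    y=np.array([np.cos(yaw),np.sin(yaw),0]); z=np.array([0,0,-1.]); x=np.cross(y,z)
    if x@R0.as_matrix()[:,0]<0: pass
    R1=Ro.from_matrix(np.c_[x,y,z]); rv=(R0.inv()*R1).as_rotvec()/(np.pi/4)
    s=R0.inv().apply(np.array(p)-o['tcp_pos'])/.4
    print('turn',rv.round(3),'shift',s.round(4),'dist',np.linalg.norm(s)*.4)
E
python3 - <<'E'
from h import *
print('roll edge',unproj('t0',[(330,150),(313,150)],.09), 'near tbl',unproj('t0',[(330,150)],0))
goto([.588,-.154,.17],-.155); goto([.45,-.33,.2],-.155)
E
```

```text
roll edge [[ 0.68791929 -0.20732415  0.09      ]
 [ 0.68709506 -0.15971653  0.09      ]] near tbl [[ 0.70876308 -0.21475262  0.        ]]
turn [-1.000e-03 -1.000e-03 -1.462e+00] shift [ 1.3157 -0.8013  0.0662] dist 0.6167614889285373
turn [-1.000e-03 -1.000e-03 -1.462e+00] shift [ 0.8666 -0.4683 -0.0092] dist 0.3940277108544581
```

>>> play_rows([
  [0,0,-0.25,0.29,-0.156,0,-1],
  [0,0,-0.5,0.58,-0.312,0,-1],
  [0,0,-0.75,0.867,-0.468,-0.009,-1],
  [0,0,-0.75,0.867,-0.468,-0.009,-1],
  [0,0,-0.75,0.867,-0.468,-0.009,-1],
  [0,0,-0.75,0.867,-0.468,-0.009,-1],
  [0,0,-0.75,0.867,-0.468,-0.009,-1],
  [0,0,-0.75,0.867,-0.468,-0.009,-1],
  [0,0,-0.75,0.867,-0.468,-0.009,-1],
  [0,0,-0.75,0.867,-0.468,-0.009,-1],
])

```text
clock: 1.35
tcp_pos: [0.4494, -0.3314, 0.2001]
ee_rot: [-0.0, 0.91, 0.415, -0.0]
ft_force: [-0.2, 0.7, -0.1]
width: 0.0854
finger_force: 0.0
```

```bash
python3 - <<'E'
from h import *
print(arm.get_obs()['tcp_pos']); goto([.588,-.154,.14],-.155)
E
```

```text
[ 0.44940409 -0.33136766  0.20007601]
turn [-0.     0.    -0.714] shift [ 0.562  -0.0294  0.1501] dist 0.23297476440734763
```

>>> play_rows([
  [0,0,-0.714,0.562,-0.029,0.15,-1],
  [0,0,-0.714,0.562,-0.029,0.15,-1],
  [0,0,-0.714,0.562,-0.029,0.15,-1],
  [0,0,-0.714,0.562,-0.029,0.15,-1],
  [0,0,-0.714,0.562,-0.029,0.15,-1],
  [0,0,-0.714,0.562,-0.029,0.15,-1],
  [0,0,-0.714,0.562,-0.029,0.15,-1],
])

```text
clock: 2.22
tcp_pos: [0.5883, -0.1543, 0.1406]
ee_rot: [0.0, 0.76, 0.65, 0.0]
ft_force: [-0.6, -0.2, 0.1]
width: 0.0852
finger_force: 0.0
```

```bash
python3 - <<'E'
from h import *
snap('top','t1'); s=snap('side','s1')
im=cv2.imread('pics/t1.png')[140:260,230:430]; im2=cv2.imread('pics/s1.png')[130:280,130:380]
a=cv2.resize(im,(500,300),interpolation=2); b=cv2.resize(im2,(500,300),interpolation=2)
cv2.imwrite('pics/c1.png',np.vstack([a,b]))
goto([.588,-.154,.01],-.155); print(arm.get_obs()['q'])
print(proj('t1',[[.588,-.154,.04],[.588,-.154,.14]]))
E
```

```text
turn [0.001 0.    0.   ] shift [ 0.     -0.0011  0.3264] dist 0.13055997803720593
[-3.54164809e-01  5.26784168e-01  1.45590353e+00 -1.11712995e-04
  1.15842391e+00 -1.99383920e-01]
[[309.6586552  187.70621101]
 [311.39617595 181.92487731]]
```

View pics/c1.png

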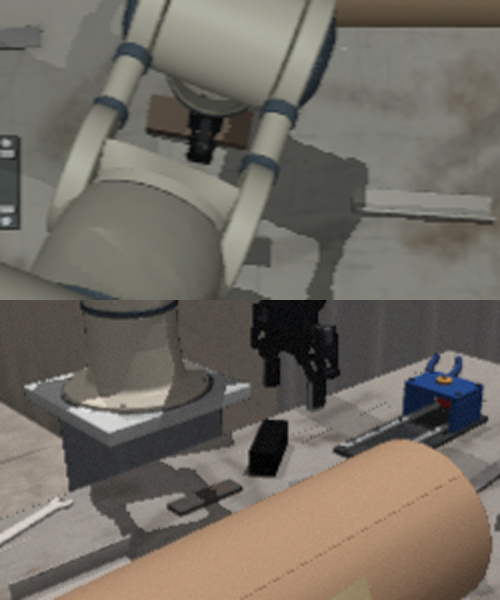

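The gripper stands over the brown tube (crop (150–250, 95–150)), its near finger at (203,140). The roll, the angle and the black look-alike are clear, so I'm going down.

>>> play_rows([
  [0,0,0,0,-0.001,0.08,-1],
  [0,0,0,0,-0.001,0.16,-1],
  [0,0,0,0,-0.001,0.24,-1],
  [0,0,0,0,-0.001,0.3,-1],
  [0,0,0,0,-0.001,0.326,-1],
  [0,0,0,0,-0.001,0.326,-1],
  [0,0,0,0,-0.001,0.326,-1],
])

```text
clock: 3.2
tcp_pos: [0.5889, -0.1532, 0.0108]
ee_rot: [0.001, 0.759, 0.651, 0.0]
ft_force: [0.1, -0.2, 0.1]
width: 0.0856
finger_force: 0.0
```

>>> play_rows([
  [0,0,0,0,0,0,0.2],
  [0,0,0,0,0,0,0.3],
  [0,0,0,0,0,0,0.5],
  [0,0,0,0,0,0,0.7],
  [0,0,0,0,0,0,0.7],
  [0,0,0,0,0,0,0.7],
  [0,0,0,0,0,0,0.7],
], squeeze=50)

```text
clock: 4.08
tcp_pos: [0.5883, -0.1529, 0.0098]
ee_rot: [-0.0, 0.759, 0.651, -0.0]
ft_force: [0.1, 0.1, -0.8]
width: 0.0128
finger_force: 0.0
```

```bash
python3 - <<'E'
from h import *
print(arm.get_obs()['tcp_pos']); goto([.588,-.154,.14],-.155)
E
```

```text
[ 0.58831801 -0.1528869   0.0097684 ]
turn [-0.    -0.     0.002] shift [-0.0029 -0.0004 -0.3256] dist 0.13023674442728564
```

```bash
python3 - <<'E'
from h import *
snap('top','t2'); s=snap('side','s2')
im=cv2.imread('pics/t2.png')[150:230,260:380]; im2=cv2.imread('pics/s2.png')[130:280,150:400]
a=cv2.resize(im,(450,300),interpolation=2); b=cv2.resize(im2,(500,300),interpolation=2)
cv2.imwrite('pics/c2.png',np.vstack([np.pad(a,((0,0),(0,50),(0,0))),b]))
E
```

```text
(no output)
```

View pics/c2.png

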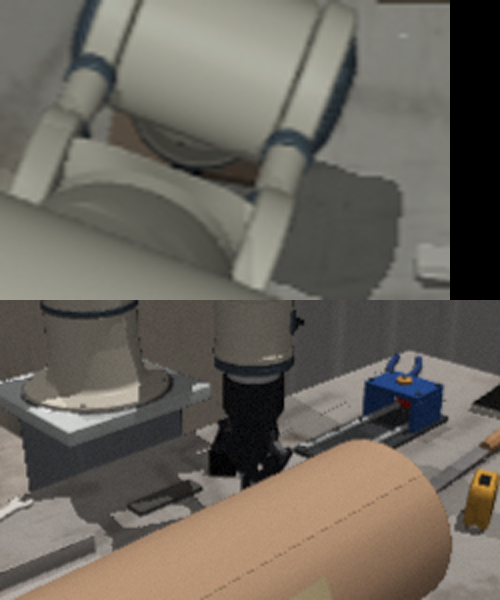

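The fingers closed to the 12.8 mm they were commanded with no force, so nothing is held. The visible part of the tube, crop (110–260, 115–185), seems unmoved. I'll raise the hand with the fingers shut to see more.

>>> play_rows([
  [0,0,0,0,0,-0.1,0.7],
  [0,0,0,0,0,-0.2,0.7],
  [0,0,0,0,0,-0.32,0.7],
  [0,0,0,0,0,-0.32,0.7],
  [0,0,0,0,0,-0.32,0.7],
])

```text
clock: 4.8
tcp_pos: [0.588, -0.1528, 0.1374]
ee_rot: [-0.0, 0.759, 0.651, -0.0]
ft_force: [-0.8, -0.1, -0.9]
width: 0.0125
finger_force: 0.0
```

```bash
python3 - <<'E'
from h import *
snap('top','t3'); s=snap('side','s3')
im=cv2.imread('pics/t3.png')[150:230,260:380]; im2=cv2.imread('pics/s3.png')[110:260,150:400]
a=cv2.resize(im,(450,300),interpolation=2); b=cv2.resize(im2,(500,300),interpolation=2)
cv2.imwrite('pics/c3.png',np.vstack([np.pad(a,((0,0),(0,50),(0,0))),b])); print(arm.get_obs()['width'],arm.grip_depth)
E
```

```text
0.012521430205500866 0.0187
```

View pics/c3.png

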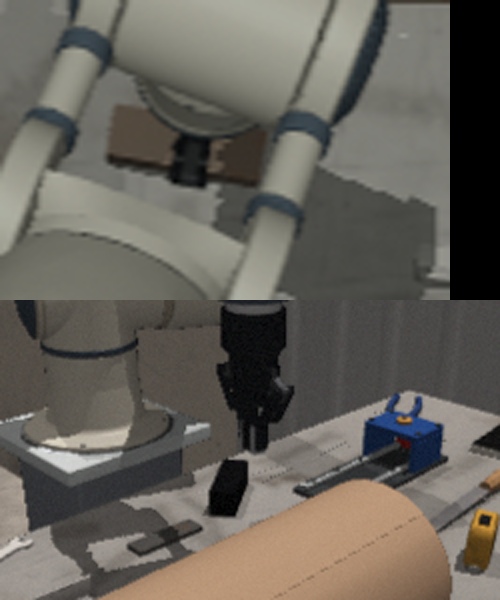

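```bash
python3 - <<'E'
from h import *
p=arm.get_obs()['tcp_pos']
print('tcp top',proj('t3',p),'side',proj('s3',p), 'tube c side',proj('s3',[.588,-.154,.04]))
print('at z', unproj('t3',[(310.7,199)],.137), unproj('s3',[(277.5,184)],.137))
print('bushing side seen ~(352,171); pred',proj('s0',[.5106,.2696,.082]))
for f in('t3','s3'):
    d=pickle.load(open(f'pics/{f}.pkl','rb'));print(d['camera_matrix'],d['rvec'],d['tvec'])
# black lookalike both views
print(unproj('s0',[(264,203)],.04),unproj('t0',[(267,249)],.04))
E
```

```text
tcp top [[310.80873217 182.28195528]] side [[276.12819022 197.71237511]] tube c side [[275.84078807 231.72161655]]
at z [[ 0.54205082 -0.15287163  0.137     ]] [[ 0.52795737 -0.08985297  0.137     ]]
bushing side seen ~(352,171); pred [[351.13486532 168.60137931]]
[[532.53372981   0.         280.94926652]
 [  0.         532.53372981 214.52368784]
 [  0.           0.           1.        ]] [ 2.18340098 -2.14331305  0.10577238] [-0.08222042  0.50892236  1.51104962]
[[396.12283506   0.         274.76883735]
 [  0.         396.12283506 209.18823729]
 [  0.           0.           1.        ]] [ 1.90572524  0.81104691 -0.50353529] [-0.29343317 -0.14229552  1.51999088]
[[ 0.4395292  -0.05976994  0.04      ]] [[ 0.40966692 -0.03510278  0.04      ]]
```

```bash
python3 - <<'E'
from h import *
def show(f,r0,r1,c0,c1):
    g=cv2.cvtColor(cv2.imread(f'pics/{f}.png'),cv2.COLOR_BGR2GRAY)[r0:r1,c0:c1]
    print(f,'cols',c0,c1)
    for i,r in enumerate(g): print(r0+i,''.join('%x'%min(15,v//10) for v in r))
show('t3',172,206,295,326); show('s3',165,195,258,300)
E
```

```text
t3 cols 295 326
172 b866666777888999aaaabbbbbcccccc
173 a98876689877788999aaaabbbbbcccc
174 a85666668998777888999aaaabbbbbc
175 aa7787666799a98777889999aaaabbb
176 aa85776666799aa98877888999aaaab
177 aaa87876666679aaaa98777888999aa
178 899a76776666666579aaa9877788999
179 7777657876666665689aa9998777888
180 7777765787666666666677888877677
181 7777776468876666666666666666666
182 7777777645897766666666666666666
183 7777777765568987666676666666667
184 7777777777645689987776666667775
185 7777777777775345678987777765444
186 7777777777765212233344444333444
187 7777777777752111111113667864544
188 7777777777631112222116886554444
189 7777777777521122332126886455444
190 7777777777741123332116654444454
191 7777777778752223331126654444444
192 4567777778743333332247644455545
193 3333334578621123333467886555454
194 5433333333211233321257886545555
195 7777665443211233321168865555544
196 ccc9777775221333321123344555555
197 cccccccca6311344431123333333344
198 cccccccccb711233321146654433333
199 ccccccccccb986544313acca7776654
200 ccccccccccccccccb988bcca7777777
201 cccccccccccccccccccccca77777777
202 
[... 865 characters left out ...]
787888887776631125641111115898bccccccccccc
181 777877777877631025631111017bcccccccccccccc
182 77788778787663111564111113acccccccccccccbb
183 77787778877663112563011104bccccccccccbcbaa
184 88787877777765342564211238bccccccccccbbaaa
185 878878777776669a766533458bccccccccbbbbaaaa
186 877878777779aadec9777789bcccccbcbbabaaaaab
187 7887778879aefffffdcabcdddccccbbbabaaaaabbb
188 7777879a9dffffffffeeffeeecbbbbbbaaaaabbbbc
189 878764acccccccdeeeeeeeddddcbbaaaaaaabbbccc
190 7985111112333358deeeeddddddccbaaabbbbccccc
191 9da4101111111113ceedddddddedddbbbbbcbccccc
192 dc61111111111113ceeeeeeeeeddddcccabccccccc
193 c941101111111112dfffffeeeeedddcdedcccbbccc
194 b521100111111113dfffffffeefceeeeeeebbabccc
```

```bash
python3 - <<'E'
from h import *
from scipy.optimize import least_squares
print('base',proj('t0',[[0,0,0],[0,0,.3]]),proj('s0',[[0,0,0],[0,0,.15]]))
p=arm.get_obs()['tcp_pos']; 
print('start tcp side',proj('s0',[.1653,-.6024,.196]),'top',proj('t0',[.1653,-.6024,.196]))
# tip mid X; near finger tip = X+(-.0135,0.002,0)
off=np.array([-.0135,.002,0])
f=lambda X:np.r_[(proj('t3',X+off)-[311,197]).ravel(),(proj('s3',X)-[277,184]).ravel()]
r=least_squares(f,p,x_scale=.01); print(r.x,r.fun,r.x-p)
print(proj('t3',[p+off,p+off+[0,0,.05]]),proj('s3',[p,p+[0,0,.02],p+[0,0,.05]]))
E
```

```text
base [[251.9726222  393.88134819]
 [243.93901178 424.11332741]] [[198.29760264 172.10478768]
 [194.72233951 133.80200759]]
start tcp side [[ 19.59833106 176.79378722]] top [[490.17004393 348.75153738]]
[ 0.56596138 -0.14478887  0.163652  ] [-3.57916393 -3.33619069 -4.62882997  0.35858779] [-0.02162227  0.00780621  0.02711611]
[[310.00089217 187.22027303]
 [310.9118757  184.21255569]] [[276.12819022 197.71237511]
 [276.13022857 190.34436165]
 [276.13335695 179.03619452]]
```

```bash
python3 - <<'E'
from h import *
p=np.array([.588,-.1528,.1374])
def tri(a,fa,b,fb):
    M=[]
    for f in(fa,fb):
        d=pickle.load(open(f'pics/{f}.pkl','rb'));R=cv2.Rodrigues(np.array(d['rvec'],float))[0];M.append(np.array(d['camera_matrix'])@np.c_[R,np.ravel(d['tvec'])])
    X=cv2.triangulatePoints(*M,np.array(a,float).reshape(2,1),np.array(b,float).reshape(2,1)).ravel();X=X[:3]/X[3]
    print(X.round(4),'resid',(proj(fa,X)-a).round(1),(proj(fb,X)-b).round(1)); return X
tri((311,192.5),'t3',(277,184.5),'s3'); tri((311,198),'t3',(277,184.5),'s3')
tri((158.4,210.4),'t0',(352,171),'s0') # bushing
# red triangle tip etc: tape measure, angle ends
im=cv2.imread('pics/t3.png'); s=cv2.imread('pics/s3.png')
cv2.imwrite('pics/v4.png',np.vstack([cv2.resize(s[110:200,240:390],(600,360),interpolation=2),np.pad(cv2.resize(im[165:210,290:335],(240,240),interpolation=2),((0,0),(0,360),(0,0)))]))
for f in('t3','s3'):
    d=pickle.load(open(f'pics/{f}.pkl','rb'));R=cv2.Rodrigues(np.array(d['rvec'],float))[0];print(-R.T@np.ravel(d['tvec']))
E
```

```text
[ 0.562  -0.1461  0.1613] resid [[-2.3 -2.3]] [[-6.1  0.4]]
[ 0.5505 -0.1439  0.1569] resid [[-3.3 -3.2]] [[-8.6  0.5]]
[0.5116 0.2716 0.0729] resid [[-0.2 -0.3]] [[-0.5  0.1]]
[ 0.34847094 -0.08634896  1.55568152]
[ 1.23055288 -0.77414408  0.55060318]
```

View pics/v4.png

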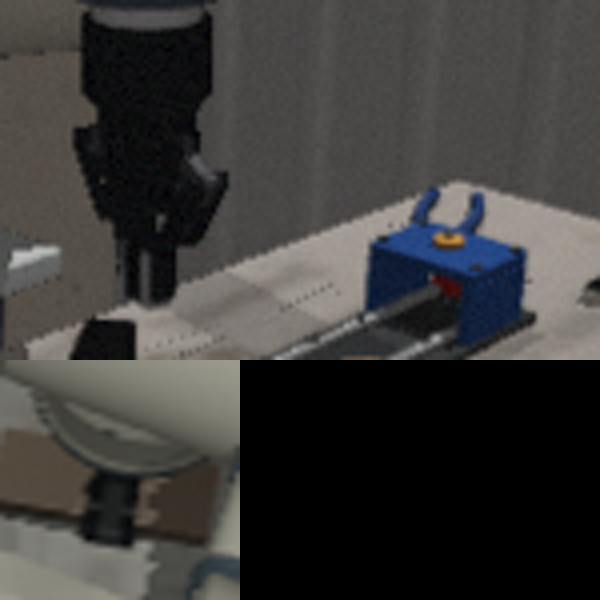

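```bash
python3 - <<'E'
from h import *
g=cv2.cvtColor(cv2.imread('pics/s0.png'),cv2.COLOR_BGR2GRAY)[85:160,0:48]
for i,r in enumerate(g): print(85+i,''.join('%x'%min(15,v//10) for v in r))
p=np.array([.1653,-.6024,.196]); y=np.array([.2646,-.9644,0])
for dz in(0,.013,.03,.05,.1): print(dz,proj('s0',[p+[0,0,dz]-y*.05,p+[0,0,dz],p+[0,0,dz]+y*.05]).round(0).tolist())
E
```

```text
85 655555553566777788888878788888888888888878888888
86 765655544110688887788888888787888888878888888887
87 655544431110577888888888888888888888888788888878
88 544322010100068888788788878888888888888888888888
89 101000010010067888888888887888778888888888888888
90 110010110001057888888888878878888888888888888887
91 101010111001106788888888878887788888888888888788
92 111100101000117878888788888878778888888888888888
93 000010001111116888888888888888888888887888878888
94 110001100011005778888888788888788888888888888888
95 110111111001000688878888888888788888888888888888
96 001101111011100788887887888888878887888888888888
97 101111001101010578878788888788888888887888888888
98 010011110101010068878888888888888888888888888888
99 011110111001101078787788888888888888888888888788
100 111010101010000068888888888878888888888888888888
101 110010111100101158888888888888788888888788888888
102 011101110010000107888888888888888788888888888888
103 010011011001010016888887788888888888888888888888
104 111100011100001105788888878887888888888888788888
105 111000001100010000678878888888888878887888888888
10
[... 2411 characters left out ...]
888885201025368877888889
152 888888888878888888888877888888542015678888889999
153 888888778888888888888988888888885347788899999999
154 8888888888878888888888888888888988888999a999999a
155 8888888888888888888888888888888888999aaa99a9aa9a
156 7888888888888888888888888888888899aaa99a9aa9a9a9
157 8888888888888888888888888888876678899a9a9aaa9a99
158 888888888888888888888889888887555657788989999a99
159 888888888888888888888888899887544454554667889a99
0 [[40.0, 170.0], [20.0, 177.0], [-2.0, 184.0]]
0.013 [[38.0, 165.0], [18.0, 172.0], [-4.0, 179.0]]
0.03 [[36.0, 159.0], [16.0, 165.0], [-6.0, 172.0]]
0.05 [[34.0, 151.0], [13.0, 157.0], [-9.0, 163.0]]
0.1 [[29.0, 131.0], [7.0, 136.0], [-16.0, 142.0]]
```

The top view only shows the knuckle. In both side views the finger tips sit about 37 mm higher than the reported TCP, while the lateral position agrees. At the start, (34,152) fits an offset of 13+37 mm; after the lift, (277,184.5) fits +36 mm. So the fingers closed just above the tube, and I'll go 37 mm deeper in steps, watching the force.

>>> play_rows([
  [0,0,0,0,0,0,-1],
  [0,0,0,0,0,0.08,-1],
  [0,0,0,0,0,0.16,-1],
  [0,0,0,0,0,0.24,-1],
  [0,0,0,0,0,0.3,-1],
  [0,0,0,0,0,0.34,-1],
  [0,0,0,0,0,0.34,-1],
  [0,0,0,0,0,0.34,-1],
])

```text
clock: 5.9
tcp_pos: [0.5888, -0.153, 0.0025]
ee_rot: [0.0, 0.759, 0.651, 0.0]
ft_force: [0.0, 0.3, -0.1]
width: 0.0853
finger_force: 0.0
```

>>> play_rows([
  [0,0,0,0,0,0.02,-1],
  [0,0,0,0,0,0.04,-1],
  [0,0,0,0,0,0.055,-1],
  [0,0,0,0,0,0.068,-1],
  [0,0,0,0,0,0.068,-1],
])

```text
clock: 6.52
tcp_pos: [0.5881, -0.1528, -0.0259]
ee_rot: [-0.0, 0.759, 0.651, -0.0]
ft_force: [0.1, -0.2, 0.1]
width: 0.0856
finger_force: 0.0
```

>>> play_rows([
  [0,0,0,0,0,0,0],
  [0,0,0,0,0,0,0.1],
  [0,0,0,0,0,0,0.2],
  [0,0,0,0,0,0,0.4],
  [0,0,0,0,0,0,0.5],
  [0,0,0,0,0,0,0.5],
  [0,0,0,0,0,0,0.5],
], squeeze=50)

```text
clock: 7.4
tcp_pos: [0.5886, -0.153, -0.025]
ee_rot: [0.0, 0.759, 0.651, 0.0]
ft_force: [-0.1, -0.4, 6.5]
width: 0.0392
finger_force: 51.3
```

>>> play_rows([
  [0,0,0,0,0,-0.03,0.5],
  [0,0,0,0,0,-0.1,0.5],
  [0,0,0,0,0,-0.2,0.5],
  [0,0,0,0,0,-0.3,0.5],
  [0,0,0,0,0,-0.35,0.5],
  [0,0,0,0,0,-0.35,0.5],
  [0,0,0,0,0,-0.35,0.5],
])

```text
clock: 8.28
tcp_pos: [0.5877, -0.1526, 0.1138]
ee_rot: [-0.001, 0.759, 0.651, -0.0]
ft_force: [-0.1, -0.0, -3.8]
width: 0.0393
finger_force: 51.1
```

```bash
python3 - <<'E'
from h import *
snap('top','t5'); snap('side','s5')
im=cv2.imread('pics/t5.png')[150:230,260:380]; im2=cv2.imread('pics/s5.png')[110:260,180:380]
a=cv2.resize(im,(450,300),interpolation=2); b=cv2.resize(im2,(400,300),interpolation=2)
cv2.imwrite('pics/c5.png',np.vstack([a,np.pad(b,((0,0),(0,50),(0,0)))]))
p=arm.get_obs()['tcp_pos'];print(p,proj('s5',p+[0,0,.037]))
goto([.514,.129,.12],.0285)
E
```

```text
[ 0.58756874 -0.15263511  0.11338072] [[276.11375544 192.62907286]]
turn [-0.003 -0.001 -0.231] shift [ 0.6678 -0.2893 -0.0157] dist 0.2911606304422314
```

View pics/c5.png

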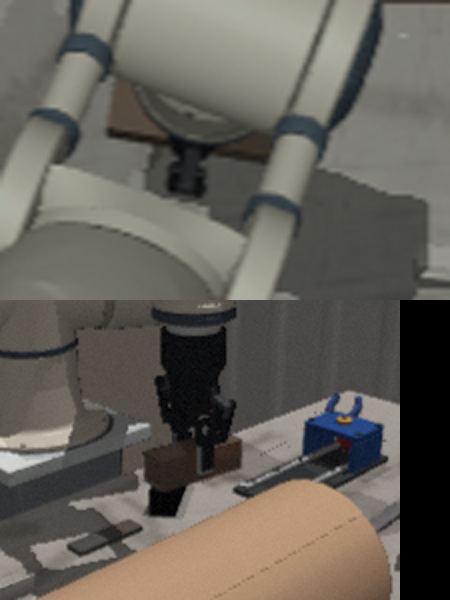

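The tube is held. In the side crop it spans x 145–242, with its near lower corner at about (195,490) and the finger at about (205,455). I'll check the expected outline against that.

```bash
python3 - <<'E'
from h import *
p=np.array([.5876,-.1526,.1134]); a=-.155
u=np.array([-np.sin(a),np.cos(a),0]); w=np.array([np.cos(a),np.sin(a),0]); c=p+[0,0,.045]
for sy in(-.06,.06):
  for sx in(-.02,.02):
    for sz in(-.02,.02): q=proj('s5',c+u*sy+w*sx+[0,0,sz])[0]; print(sy,sx,sz,((q-[180,110])*2).round(0))
E
```

```text
-0.06 -0.02 -0.02 [143. 180.]
-0.06 -0.02 0.02 [142. 150.]
-0.06 0.02 -0.02 [161. 192.]
-0.06 0.02 0.02 [160. 161.]
0.06 -0.02 -0.02 [221. 158.]
0.06 -0.02 0.02 [222. 129.]
0.06 0.02 -0.02 [240. 168.]
0.06 0.02 0.02 [241. 139.]
```

>>> play_rows([
  [0,0,-0.05,0.1,-0.043,-0.016,0.5],
  [0,0,-0.1,0.22,-0.095,-0.016,0.5],
  [0,0,-0.15,0.34,-0.147,-0.016,0.5],
  [0,0,-0.2,0.46,-0.199,-0.016,0.5],
  [0,0,-0.231,0.58,-0.251,-0.016,0.5],
  [0,0,-0.231,0.64,-0.277,-0.016,0.5],
  [0,0,-0.231,0.668,-0.289,-0.016,0.5],
  [0,0,-0.231,0.668,-0.289,-0.016,0.5],
  [0,0,-0.231,0.668,-0.289,-0.016,0.5],
  [0,0,-0.231,0.668,-0.289,-0.016,0.5],
])

```text
clock: 9.62
tcp_pos: [0.5152, 0.1279, 0.1209]
ee_rot: [0.0, 0.697, 0.717, -0.0]
ft_force: [0.2, -0.6, -2.2]
width: 0.0397
finger_force: 51.1
```

```bash
python3 - <<'E'
from h import *
snap('top','t6'); snap('side','s6')
im=cv2.imread('pics/t6.png')[170:250,130:250]; im2=cv2.imread('pics/s6.png')[90:240,260:410]
a=cv2.resize(im,(450,300),interpolation=2); b=cv2.resize(im2,(300,300),interpolation=2)
cv2.imwrite('pics/c6.png',np.vstack([a,np.pad(b,((0,0),(0,150),(0,0)))]))
goto([.514,.129,-.011],.0285)
E
```

```text
turn [ 0.     0.    -0.002] shift [ 0.0021 -0.0026  0.3299] dist 0.13196162180608073
```

View pics/c6.png

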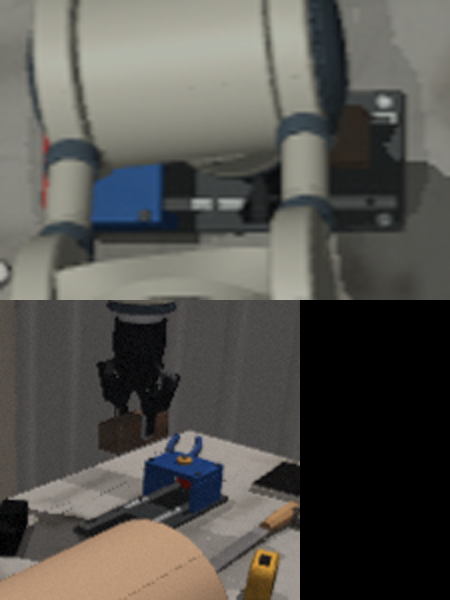

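The tube hangs above the channel: in the top crop its rear end is between the rails at (350,135), and the side view shows it clear of the bridge. I'll lower it.

>>> play_rows([
  [0,0,0,0.002,-0.003,0.08,0.5],
  [0,0,0,0.002,-0.003,0.16,0.5],
  [0,0,0,0.002,-0.003,0.23,0.5],
  [0,0,0,0.002,-0.003,0.28,0.5],
  [0,0,0,0.002,-0.003,0.31,0.5],
  [0,0,0,0.002,-0.003,0.325,0.5],
  [0,0,0,0.002,-0.003,0.333,0.5],
  [0,0,0,0.002,-0.003,0.333,0.5],
])

```text
clock: 10.72
tcp_pos: [0.5139, 0.1296, -0.0119]
ee_rot: [0.0, 0.697, 0.717, 0.0]
ft_force: [1.0, -0.2, -2.3]
width: 0.0393
finger_force: 51.2
```

Still hanging (-2.3 N), about 3 mm up. I'll lower 2.5 mm more and then release.

>>> play_rows([
  [0,0,0,0,0,0.004,0.5],
  [0,0,0,0,0,0.0065,0.5],
  [0,0,0,0,0,0.0065,0.3],
  [0,0,0,0,0,0.0065,0],
  [0,0,0,0,0,0.0065,-0.3],
  [0,0,0,0,0,0.0065,-0.5],
  [0,0,0,0,0,0.0065,-0.5],
  [0,0,0,0,0,0.0065,-0.5],
])

```text
clock: 11.72
tcp_pos: [0.5136, 0.1296, -0.0148]
ee_rot: [0.0, 0.697, 0.717, 0.0]
ft_force: [0.3, -0.6, 0.1]
width: 0.0641
finger_force: 0.0
```

>>> play_rows([
  [0,0,0,0,0,-0.05,-0.5],
  [0,0,0,0,0,-0.12,-0.5],
  [0,0,0,0,0,-0.21,-0.5],
  [0,0,0,0,0,-0.21,-0.2],
  [0,0,0,-0.1,0,-0.21,0.5],
  [0,0,0,-0.22,0,-0.21,0.5],
  [0,0,0,-0.4,0,-0.21,0.5],
  [0,0,0,-0.4,0,-0.21,0.5],
  [0,0,0,-0.4,0,-0.21,0.5],
  [0,0,0,-0.4,0,-0.21,0.5],
])

```text
clock: 12.98
tcp_pos: [0.5178, -0.0292, 0.0688]
ee_rot: [-0.0, 0.697, 0.717, -0.0]
ft_force: [-0.2, 0.8, -0.4]
width: 0.0214
finger_force: 0.0
```

```bash
python3 - <<'E'
from h import *
snap('top','t7'); snap('side','s7')
im=cv2.imread('pics/t7.png')[170:250,130:250]; im2=cv2.imread('pics/s7.png')[110:230,240:400]
a=cv2.resize(im,(600,400),interpolation=2); b=cv2.resize(im2,(266,200),interpolation=2)
cv2.imwrite('pics/c7.png',np.vstack([a,np.pad(b,((0,0),(0,334),(0,0)))]))
print(arm.get_obs()['tcp_pos']); goto([.5162,.039,-.012],.0285)
a=.0285; u=np.array([-np.sin(a),np.cos(a),0]); w=np.array([np.cos(a),np.sin(a),0]); c=np.array([.5136,.1296,.05])
for sy in(-.06,.06):
  for sx in(-.02,.02): print(sy,sx,((proj('t7',c+u*sy+w*sx)[0]-[130,170])*5).round())
E
```

```text
[ 0.51801754 -0.02912136  0.06902528]
turn [-0.    -0.     0.002] shift [0.1703 0.0006 0.2026] dist 0.10587218464154105
-0.06 -0.02 [505. 240.]
-0.06 0.02 [505. 170.]
0.06 -0.02 [294. 242.]
0.06 0.02 [294. 172.]
```

View pics/c7.png

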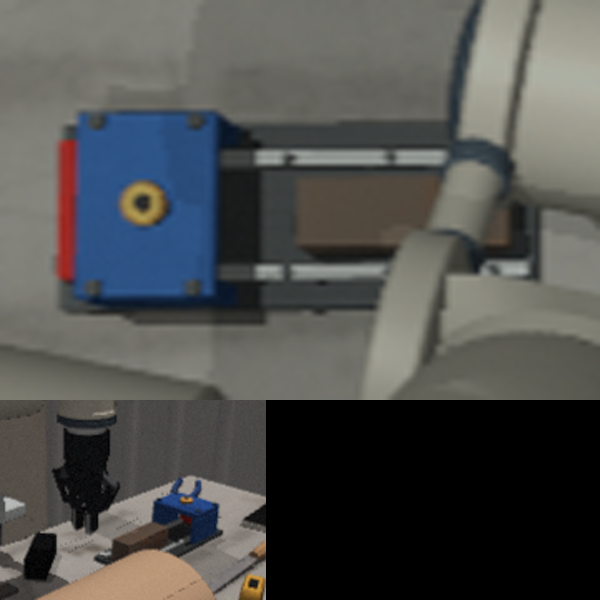

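The tube lies straight between the rails, crop (297–510, 175–250), as predicted, with its front short of the bridge. The hand is well behind it. Next I go down behind its rear end.

>>> play_rows([
  [0,0,0,0.08,0,0.05,0.5],
  [0,0,0,0.15,0,0.1,0.5],
  [0,0,0,0.17,0,0.15,0.5],
  [0,0,0,0.17,0,0.203,0.5],
  [0,0,0,0.17,0,0.203,0.5],
  [0,0,0,0.17,0,0.203,0.5],
])

```text
clock: 13.82
tcp_pos: [0.5164, 0.038, -0.0114]
ee_rot: [0.0, 0.697, 0.717, 0.0]
ft_force: [0.0, -0.3, -0.4]
width: 0.0211
finger_force: 0.0
```

>>> play_rows([
  [0,0,0,0.03,0,0,0.5],
  [0,0,0,0.06,0,0,0.5],
  [0,0,0,0.085,0,0,0.5],
  [0,0,0,0.11,0,0,0.5],
  [0,0,0,0.135,0,0,0.5],
  [0,0,0,0.16,0,0,0.5],
  [0,0,0,0.185,0,0,0.5],
  [0,0,0,0.21,0,0,0.5],
  [0,0,0,0.235,0,0,0.5],
  [0,0,0,0.26,0,0,0.5],
  [0,0,0,0.285,0,0,0.5],
  [0,0,0,0.3,0,0,0.5],
  [0,0,0,0.3,0,0,0.5],
])

```text
clock: 15.45
tcp_pos: [0.5128, 0.1581, -0.012]
ee_rot: [-0.0, 0.697, 0.717, 0.0]
ft_force: [0.2, -0.4, -0.1]
width: 0.0214
finger_force: 0.0
```

>>> play_rows([
  [0,0,0,0.01,0,0,0.5],
  [0,0,0,0.02,0,0,0.5],
  [0,0,0,0.03,0,0,0.5],
  [0,0,0,0.035,0,0,0.5],
])

```text
clock: 15.95
tcp_pos: [0.5124, 0.1718, -0.0121]
ee_rot: [-0.0, 0.697, 0.717, -0.0]
ft_force: [-0.5, -0.1, -0.6]
width: 0.021
finger_force: 0.5
```

```bash
python3 - <<'E'
from h import *
snap('top','t8'); snap('side','s8')
im=cv2.imread('pics/t8.png')[170:250,130:250]; im2=cv2.imread('pics/s8.png')[110:230,240:400]
a=cv2.resize(im,(450,300),interpolation=2); b=cv2.resize(im2,(400,300),interpolation=2)
cv2.imwrite('pics/c8.png',np.vstack([a,np.pad(b,((0,0),(0,50),(0,0)))]))
E
```

```text
(no output)
```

View pics/c8.png

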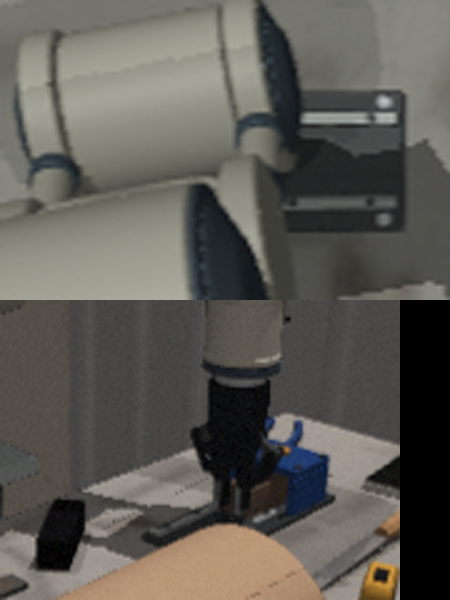

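The tube (side crop about (265,490)) is going under the bridge ahead of the fingers, and the channel's rear part is empty in the top view. I'll push on in 2 mm steps until the stop is felt.

>>> play_rows([
  [0,0,0,0.005,0,0,0.5],
  [0,0,0,0.01,0,0,0.5],
  [0,0,0,0.015,0,0,0.5],
])

```text
clock: 16.42
tcp_pos: [0.5123, 0.1777, -0.012]
ee_rot: [0.0, 0.697, 0.717, 0.0]
ft_force: [0.8, -1.0, -0.6]
width: 0.0209
finger_force: 0.8
```

>>> play_rows([
  [0,0,0,0.004,0,0,0.5],
  [0,0,0,0.008,0,0,0.5],
  [0,0,0,0.008,0,0,0.5],
])

```text
clock: 16.8
tcp_pos: [0.5119, 0.1799, -0.012]
ee_rot: [0.0, 0.697, 0.717, -0.001]
ft_force: [0.2, -13.4, 2.1]
width: 0.0213
finger_force: 6.8
```

The stop is felt (13 N) at y=0.180, where home was expected. I'll back off, rise and look.

>>> play_rows([
  [0,0,0,-0.03,0,0,0.5],
  [0,0,0,-0.1,0,0,0.5],
  [0,0,0,-0.15,0,-0.1,0.5],
  [0,0,0,-0.25,0,-0.25,0.5],
  [0,0,0,-0.4,0,-0.35,0.5],
  [0,0,0,-0.55,0,-0.35,0.5],
  [0,0,0,-0.7,0,-0.35,0.5],
  [0,0,0,-0.7,0,-0.35,0.5],
  [0,0,0,-0.7,0,-0.35,0.5],
  [0,0,0,-0.7,0,-0.35,0.5],
])

```text
clock: 18.05
tcp_pos: [0.5198, -0.0979, 0.1278]
ee_rot: [-0.0, 0.697, 0.717, -0.0]
ft_force: [0.2, 0.9, 0.2]
width: 0.0211
finger_force: 0.0
```

```bash
python3 - <<'E'
from h import *
snap('top','t9'); snap('side','s9')
im=cv2.imread('pics/t9.png')[170:250,130:250]; im2=cv2.imread('pics/s9.png')[110:230,240:400]
a=cv2.resize(im,(450,300),interpolation=2); b=cv2.resize(im2,(400,300),interpolation=2)
cv2.imwrite('pics/c9.png',np.vstack([a,np.pad(b,((0,0),(0,50),(0,0)))]))
a=.0285; u=np.array([-np.sin(a),np.cos(a),0]); w=np.array([np.cos(a),np.sin(a),0]); c=np.array([.5107,.249,.05])
for sx in(-.02,.02): print(((proj('t9',c-u*.06+w*sx)[0]-[130,170])*3.75).round())
print(arm.get_obs()['ft_force'],arm.get_obs()['finger_force'])
E
```

```text
[221. 181.]
[222. 129.]
[ 0.40715093 -0.71705017  0.28581299] 0.0
```

View pics/c9.png

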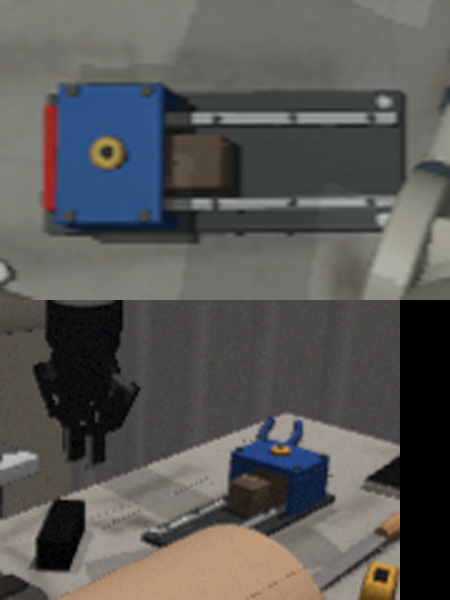

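```bash
python3 - <<'E'
from h import *
im=cv2.imread('pics/t9.png').astype(int)
for r in(208,212,216): print([tuple(im[r,c,::-1]) for c in range(184,198)])
hs=[unproj('t9',[(c,212)],.05)[0][1].round(4) for c in range(186,196)];print(hs)
c=np.array([.5107,.249,0]);u=np.array([-.0285,.9996,0])
for n,P in(('rear top',c-u*.06+[0,0,.05]),('rear bottom',c-u*.06+[0,0,.01]),('bridge rear top',c-u*.02+[0,0,.074]),('stop far?',c+u*.06+[0,0,.054])): print(n,proj('t9',P),'side',((proj('s9',P)-[240,110])*2.5).round(0))
for r in (190,212): print([tuple(im[r,c,::-1]) for c in range(168,180)])
print([tuple(im[212,c,::-1]) for c in range(138,150)])
E
```

```text
[(np.int64(81), np.int64(71), np.int64(60)), (np.int64(81), np.int64(71), np.int64(60)), (np.int64(81), np.int64(70), np.int64(57)), (np.int64(83), np.int64(69), np.int64(56)), (np.int64(78), np.int64(65), np.int64(53)), (np.int64(71), np.int64(60), np.int64(50)), (np.int64(59), np.int64(50), np.int64(41)), (np.int64(39), np.int64(35), np.int64(31)), (np.int64(26), np.int64(29), np.int64(29)), (np.int64(47), np.int64(50), np.int64(50)), (np.int64(58), np.int64(62), np.int64(62)), (np.int64(58), np.int64(63), np.int64(62)), (np.int64(58), np.int64(62), np.int64(62)), (np.int64(59), np.int64(63), np.int64(62))]
[(np.int64(80), np.int64(70), np.int64(60)), (np.int64(80), np.int64(71), np.int64(61)), (np.int64(79), np.int64(71), np.int64(60)), (np.int64(80), np.int64(72), np.int64(60)), (np.int64(71), np.int64(62), np.int64(53)), (np.int64(51), np.int64(45), np.int64(38)), (np.int64(42), np.int64(37), np.int64(31)), (np.int64(32), np.int64(31), np.int64(26)), (np.int64(23), np.int64(25), np.int64(25)), (np.int64(25), np.int64(26), np.int64(26)), (np.int64(45), np.int64(48), np.int64(48))
[... 2128 characters left out ...]
4(68), np.int64(57)), (np.int64(92), np.int64(81), np.int64(69)), (np.int64(91), np.int64(81), np.int64(68)), (np.int64(91), np.int64(81), np.int64(69))]
[(np.int64(129), np.int64(129), np.int64(122)), (np.int64(130), np.int64(129), np.int64(122)), (np.int64(130), np.int64(129), np.int64(122)), (np.int64(145), np.int64(99), np.int64(92)), (np.int64(156), np.int64(46), np.int64(40)), (np.int64(157), np.int64(43), np.int64(38)), (np.int64(130), np.int64(40), np.int64(43)), (np.int64(72), np.int64(67), np.int64(109)), (np.int64(46), np.int64(83), np.int64(133)), (np.int64(45), np.int64(82), np.int64(132)), (np.int64(45), np.int64(83), np.int64(132)), (np.int64(45), np.int64(82), np.int64(132))]
```

The tube's rear top edge is at column 188.5–189 against 189.0 predicted, so it is home to within about 1 mm. The hand is clear, so I'm handing in.

```bash
python3 -c "
from workcell import arm; print(arm.sign_off())"
```

```text
the job is handed in; nothing more can be done
None
```

The tube was laid in the channel, released, and pushed under the bridge to the red stop; it measures about 1 mm from home, and the job is handed in at about 18 s with the hand clear and the angle offcut untouched.

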